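# Find the two non-slip pots by their drag and stand them on the slope

## Robot

A 6-joint arm with a two-finger parallel gripper is mounted at the origin on a cart in front of the work surface, level with it; the furniture and walls round the work are solid. World frame = base frame: x ahead of the robot, y to its left, z up, the work surface at z = 0. Lengths are in m, angles in rad, forces in N, time in s.
With the tool pointing down it reaches from about 0.35 to 0.775 m from the base axis. Payload 5.5 kg.
Tool frame: the origin (TCP) lies on the centre line of the jaws, within the pads' length; the fingertips stand 11 mm ahead of it and the grasp point (between the pads) lies 8 mm behind it (env.tip_extent is the distance from the TCP to the fingertips, in m); z points along the fingers, y is the line along which they close (so a half turn about z gives the same grasp; the last joint's range is limited). The gripper opens to 85 mm and grips with 20 to 120 N. Pads are 22 mm wide; open, the fingers measure 114 mm over their backs; the gripper's body (76 mm by 85 mm) begins 54 mm behind the grasp point. The pads swing forward as they close: fully open they stand 13 mm farther back than shut.
Start: joints at [1.024, 0.313, 0.046, 1.304, 0, 1.431], TCP at [0.228, 0.528, 0.242] pointing down, gripper open.
Joint ranges: [-2.76, 2.76], [-0.86, 1.69], [-1.03, 1.26], [-2.2, 2.34], [-1.47, 1.5], [-3.14, 3.14]. Speed limits (rad/s): [2.57, 2.57, 3.14, 3.14, 3.14, 3.14].

## Interface

Orientations are given as a unit quaternion [w, x, y, z].
In Python, from workcell import env gives the robot as it stands.
- The arm moves only by the shell command python3 -m jog 'ROWS' [FORCE]. ROWS is JSON, a list of rows, each a list of 5 numbers: the gripper's target within -1 to 1 (shut at 1, half-way at 0, fully open at -1), then the shift along the tool's x, y, z in m, then the turn about the tool's z in degrees. In form: [[fingers, tx, ty, tz, turn], ...]. A call has 1 to 5 rows; each row shifts and turns the commanded pose from where the row before left it, along the tool's axes as they then stand; what a row does not reach is not made up. A row lasts 1/12 s, in which the tool goes at most 41.7 mm and 7.16 degrees, less where a joint would pass 70% of its speed; a pose out of reach is approached as far as the arm can. A call is refused whole if a number of a shift passes 0.0417 or a number of a turn 7.16, either way. A call with a gripper value outside its range is refused whole. The fingers move at their own pace and stop on an object; FORCE is the grip in N (left out, the last holds). Time passes only in rows, so rows that do not move let the fingers close. It gives the time, the measured TCP pose, the force, the opening and the grip force at its end, in the units of the state.
- env.get_state(): the state, without advancing time (a new reading comes with each control period).
- env.read_camera(name): name is "side" or "top"; returns a dict with "img" (384x512x3 uint8, red, green, blue), "fov_y" (degrees; the focal length in pixels is half the picture's height over the tangent of half this angle, whatever the lens; pixels are square), "cx", "cy" (the principal point, pixels), "D" ([k1, k2, p1, p2, k3] as OpenCV has them; the pictures are not rectified), "T" (4x4, takes a point from camera to world coordinates). Camera axes: x right, y up, looking along -z (the intrinsics and any distortion apply to the point x, -y, -z); pixel columns grow to the right and rows downward; lengths in m; the calibration is good to about 2 mm. A picture is of the moment at which its call begins. There is no depth.
- env.hand_in(): hands the job in; it is judged then, once.
The state is a dict: "clock": time; "joint_pos": joint angles; "qvel": joint speeds; "tau": joint torques, N m; "tcp_pos": TCP position; "orientation": TCP orientation; "wrist_force": force on the tool from outside, world axes, zero at the start; "ft_torque": the same for the moment, N m; "finger_gap": finger opening in m; "grip_force": force on a finger pad.
Only numpy, scipy, OpenCV 4.12 (cv2) and the standard library are available. Lean on these libraries where they do the work, as an engineer would, in place of code of your own. Each camera call takes 0.05 s, during which the arm holds its last target. There are 200 camera calls.

## Task

Two of these four spice pots have non-slip bases, two are slick. Drag each pot, standing on the marble slab, to a new spot some 6 cm away without bearing down on it, and feel which two resist the most. Only when all four have been dragged, lift those two and stand them gently side by side on the sloping stand so that they stay where you put them, never letting a pot slide down against the lip; leave the other two standing on the slab and do not disturb the other things.

Things in the scene. Friction and masses are not known exactly. Their poses are not given: they have to be found in the camera images.
- pot_a: one of four look-alike full spice pots: round dark cast-iron body 56 mm wide and 44 mm high (grip there), pale wooden lid with a 16 mm knob fixed on it, 60 mm high in all, 0.8 kg give or take 13 %, upright on a 53 mm base disc. Two have non-slip bases, two slick; only the drag tells. Origin: centre of the underside; z up
- pot_b: one of four look-alike full spice pots: round dark cast-iron body 56 mm wide and 44 mm high (grip there), pale wooden lid with a 16 mm knob fixed on it, 60 mm high in all, 0.8 kg give or take 13 %, upright on a 53 mm base disc. Two have non-slip bases, two slick; only the drag tells. Origin: centre of the underside; z up
- pot_c: one of four look-alike full spice pots: round dark cast-iron body 56 mm wide and 44 mm high (grip there), pale wooden lid with a 16 mm knob fixed on it, 60 mm high in all, 0.8 kg give or take 13 %, upright on a 53 mm base disc. Two have non-slip bases, two slick; only the drag tells. Origin: centre of the underside; z up
- pot_d: one of four look-alike full spice pots: round dark cast-iron body 56 mm wide and 44 mm high (grip there), pale wooden lid with a 16 mm knob fixed on it, 60 mm high in all, 0.8 kg give or take 13 %, upright on a 53 mm base disc. Two have non-slip bases, two slick; only the drag tells. Origin: centre of the underside; z up
- slab: white marble pastry slab, fixed, 290 (x) x 560 (y) x 12 mm, its top at z = 0.012; the pots stand on it; origin: centre of its underside. Friction on it, and on the stand's deck: a slick pot pushed by its side resists with about 1 N (coefficient about 0.1), a non-slip one with 4 to 7 N (about 0.65)
- deck: bare wooden deck of the pot stand, left of the pots, fixed: 130 (its x) x 210 (its y) mm, tilted 14 degrees, its low side towards the robot. Origin: centre of its upper face, 36 mm above the worktop; z along its normal, x uphill, y across (the stand is turned up to 0.15 rad about vertical). A slick pot slides off down it. Two pots stand side by side at y = +-45 mm
- lip: wooden lip along the deck's low edge, 6 mm thick, 8 mm high above the deck, fixed to it; origin: its middle
- garlic: whole garlic bulb, 60x57x58 mm, among the pots; loose, to be left alone; origin: centre of its underside
- teaspoon: metal teaspoon 130 mm long lying in front of the garlic; loose, to be left alone; origin: centre of its underside
- lemon: lemon, 78x55x56 mm, behind the pots; loose, to be left alone; origin: centre of its underside
- matchbox: matchbox, 64x112x22 mm, behind the pots; loose, to be left alone; origin: centre of its underside

How it is judged:
By the outcome, as a careful person would: the job done as asked, in the order asked, and still so for the second after the job is handed in, with the robot touching nothing.
It also fails if it takes over 72 s, if anything falls off the work surface, if the arm or the gripper's body presses on something with over 40 N, if the wrist force passes 120 N, or if a joint passes its speed limit or range.

## Working session

There is one attempt and no reset: what is moved stays moved. The work goes in short steps, Python scripts to look and compute and a shell command to move; the robot and the scene stay as the last step left them, time stands still between calls to the robot, and variables do not carry over. Pictures are saved under pics/ and viewed, at most 10 in all, crops included, and the job is handed in when it is done.

```bash
mkdir -p pics; ls; python3 - <<'E'
from workcell import env
import cv2
s=env.get_state();print({k:(v if not hasattr(v,'round') else v.round(3) if hasattr(v,'shape') else v) for k,v in s.items()})
for n in("top","side"):
    c=env.read_camera(n);print(n,c["fov_y"],c["cx"],c["cy"],c["D"],c["T"])
    cv2.imwrite(f"pics/{n}0.png",c["img"][:,:,::-1])
E
```

```text
pics
{'clock': 0.0, 'joint_pos': array([1.024, 0.314, 0.045, 1.304, 0.   , 1.431]), 'qvel': array([-0.   , -0.001, -0.001,  0.001, -0.001,  0.002]), 'tau': array([ 0.0000e+00, -4.8063e+01,  2.9853e+01,  1.9000e-02, -0.0000e+00,
        0.0000e+00]), 'tcp_pos': array([0.227, 0.528, 0.241]), 'orientation': array([-0.   ,  0.202,  0.979, -0.001]), 'wrist_force': array([-0.152, -1.224,  0.155]), 'ft_torque': array([0.015, 0.019, 0.006]), 'grip_force': 0.0, 'finger_gap': 0.0855299605872983}
top 44.75749296448765 262.32099807194 199.79274685234176 [0.01206059 0.         0.         0.         0.        ] [[-0.02523499  0.99431872 -0.10340927  0.43175832]
 [-0.99967113 -0.02557149 -0.00192941  0.03015885]
 [-0.00456278  0.10332658  0.99463702  1.22362732]
 [ 0.          0.          0.          1.        ]]
side 48.23902062721035 254.9813012856441 181.88590047659017 [-0.13906363  0.          0.          0.          0.        ] [[-0.99619021 -0.07528671  0.04401106  0.61875223]
 [ 0.08712708 -0.83763038  0.53924412  0.60903183]
 [-0.00373291  0.54102427  0.8409987   0.95101575]
 [ 0.          0.          0.          1.        ]]
```

View pics/top0.png

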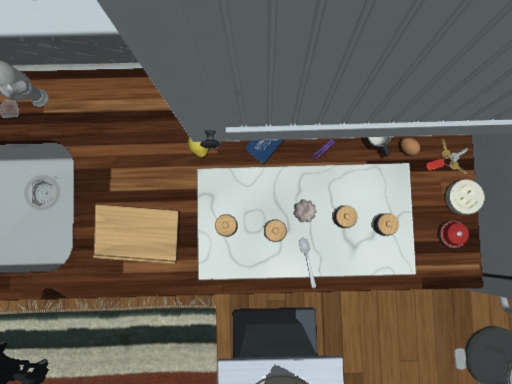

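View pics/side0.png

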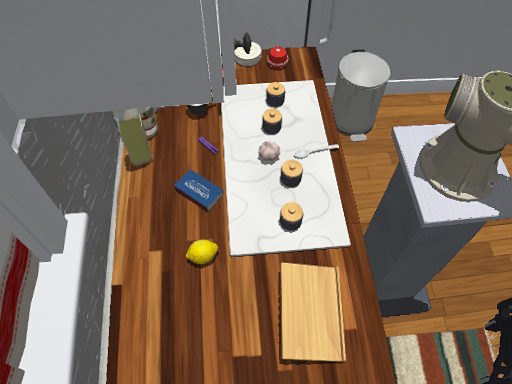

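The top view shows four lids at about (226,224), (275,229), (346,215) and (386,224). The garlic is at (305,210), the spoon at (300–314, 240–285), and the deck's corners are near (96,205) and (176,262). The side view agrees, with the lids at (291,213), (291,170), (272,118) and (275,92) and the deck at (281–343, 262–362). Next I'll measure with both cameras.

```bash
cat > h.py <<'E'
from workcell import env
import numpy as np, cv2
def cam(n):
    c=env.read_camera(n); f=192/np.tan(np.radians(c["fov_y"])/2)
    c["K"]=np.array([[f,0,c["cx"]],[0,f,c["cy"]],[0,0,1]]); c["D"]=np.array(c["D"]); c["T"]=np.array(c["T"]); return c
def hit(c,px,z):
    p=cv2.undistortPoints(np.array(px,float).reshape(-1,1,2),c["K"],c["D"])[:,0]
    d=np.c_[p[:,0],-p[:,1],-np.ones(len(p))]@c["T"][:3,:3].T; o=c["T"][:3,3]
    return o+d*((z-o[2])/d[:,2])[:,None]
def lids(c):
    h=cv2.cvtColor(c["img"],cv2.COLOR_RGB2HSV)
    m=cv2.inRange(h,(8,70,120),(25,220,255))
    n,l,s,ce=cv2.connectedComponentsWithStats(m)
    return [(ce[i],s[i]) for i in range(1,n) if 150<s[i][4]<700 and .6<s[i][2]/s[i][3]<1.7]
E
python3 - <<'E'
from h import *
np.set_printoptions(precision=4,suppress=True)
print(env.tip_extent)
for n in("top","side"):
    c=cam(n)
    for ce,s in lids(c): print(n,ce,s,hit(c,[ce],.062)[0])
t=cam("top")
print("slab",hit(t,[(197,168),(411,164),(414,274),(198,279)],.012))
print("garlic",hit(t,[(305,210)],.04),"spoon",hit(t,[(300,240),(306,250),(314,285)],.014))
print("deck hi",hit(t,[(96,205),(179,208)],.036+.0157),"lo",hit(t,[(176,262),(94,259)],.036-.0157+.008))
c=cam("side")
print("side deck",hit(c,[(281,262),(280,358)],.0517),hit(c,[(338,266),(344,361)],.028))
for n,b in(("top",(80,195,190,275)),("side",(265,250,355,370))):
    c=cam(n);x0,y0,x1,y1=b
    cv2.imwrite(f"pics/{n}d.png",cv2.resize(c["img"][y0:y1,x0:x1,::-1],None,fx=5,fy=5,interpolation=cv2.INTER_CUBIC)[:600])
E
```

```text
0.011
top [411.3299 145.5206] [403 138  17  16 194] [ 0.6807 -0.3476  0.062 ]
top [346.3193 216.1687] [337 206  20  21 332] [ 0.5061 -0.1758  0.062 ]
top [225.358  224.7751] [215 215  21  21 338] [0.4923 0.126  0.062 ]
top [388.     223.8795] [378 214  21  21 332] [ 0.4843 -0.2784  0.062 ]
top [275.0819 230.2164] [265 220  21  21 342] [0.4757 0.0026 0.062 ]
side [275.442   88.1768] [267  82  18  13 181] [ 0.4852 -0.2766  0.062 ]
side [271.9104 115.533 ] [263 108  19  15 212] [ 0.507  -0.1728  0.062 ]
side [291.76   167.9745] [282 160  21  17 275] [0.4763 0.0058 0.062 ]
side [193.0475 222.2975] [187 200  27  43 484] [0.726  0.1378 0.062 ]
side [291.5858 211.5888] [281 202  22  20 338] [0.4934 0.1299 0.062 ]
side [313.1349 373.5023] [306 364  14  20 215] [0.4975 0.4948 0.062 ]
slab [[ 0.6462  0.2022  0.012 ]
 [ 0.6422 -0.3602  0.012 ]
 [ 0.3566 -0.3512  0.012 ]
 [ 0.3576  0.2027  0.012 ]]
garlic [[ 0.5259 -0.0755  0.04  ]] spoon [[ 0.4506 -0.0622  0.014 ]
 [ 0.4246 -0.0768  0.014 ]
 [ 0.3352 -0.0941  0.014 ]]
deck hi [[0.5512 0.4524 0.0517]
 [0.5382 0.2431 0.0517]] lo [[0.4027 0.2559 0.0283]
 [0.4157 0.4643 0.0283]]
side deck [[0.5323 0.2498 0.0517]
 [0.5583 0.4567 0.0517]] [[0.4008 0.2627 0.028 ]
 [0.4254 0.4725 0.028 ]]
```

View pics/topd.png

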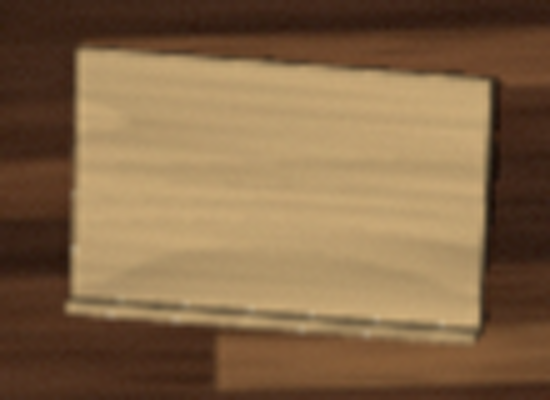

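View pics/sided.png

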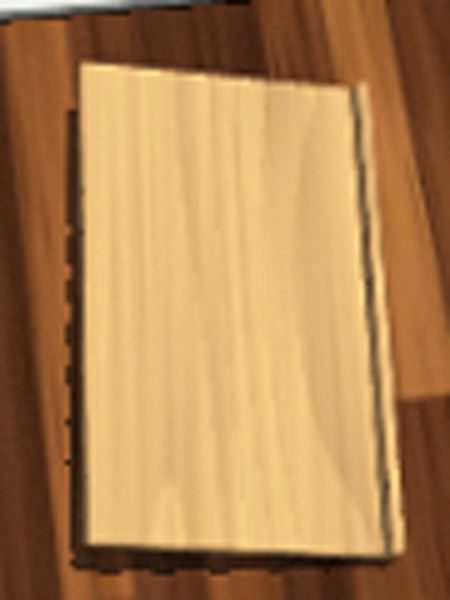

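```bash
python3 -m jog '[[-1,0,0,0,6.67],[-1,0,0,0,6.67],[-1,0,0,0,6.67],[-1,0,0,0,6.67],[-1,0,0,0,6.67]]'
python3 -m jog '[[-1,0,0,0,6.67],[-1,0,0,0,6.67],[-1,0,0,0,6.67],[-1,0,0,0,6.67],[-1,0,0,0,6.67]]'
python3 -m jog '[[-1,-0.025,0.0167,0.006,0],[-1,-0.025,0.0167,0.006,0],[-1,-0.025,0.0167,0.006,0],[-1,-0.025,0.0167,0.006,0],[-1,-0.025,0.0167,0.006,0]]'
python3 -m jog '[[-1,-0.025,0.0167,0.006,0],[-1,-0.025,0.0167,0.006,0],[-1,-0.025,0.0167,0.006,0],[-1,-0.025,0.0167,0.006,0],[-1,-0.025,0.0167,0.006,0]]'
python3 -m jog '[[-1,-0.025,0.0167,0.006,0],[-1,-0.025,0.0167,0.006,0],[-1,-0.025,0.0167,0.006,0],[-1,-0.025,0.0167,0.006,0],[-1,-0.025,0.0167,0.006,0]]'
python3 - <<'E'
from h import *
np.set_printoptions(precision=4,suppress=True)
a=hit(cam("top"),[(95.6,204.6),(178.4,210.6)],.0517); b=hit(cam("side"),[(282.2,359),(281.4,262.6)],.0517)
u=hit(cam("side"),[(342.6,360.6),(335.4,267.6)],.0203)
print(a,b,u); hi=(a.mean(0)+b.mean(0))/2
for e in(a,b,u): print(np.arctan2(e[0,0]-e[1,0],e[0,1]-e[1,1]))
print((hi+u.mean(0))/2,hi-u.mean(0))
E
```

```text
clock: 0.82
tcp_pos: [0.2275, 0.5281, 0.2423]
orientation: [-0.0, 0.477, 0.879, 0.0]
wrist_force: [0.1, -0.1, -0.7]
finger_gap: 0.0852
grip_force: 0.0
clock: 1.23
tcp_pos: [0.2275, 0.5281, 0.2423]
orientation: [-0.0, 0.709, 0.705, 0.0]
wrist_force: [-0.2, -0.4, 0.2]
finger_gap: 0.0854
grip_force: 0.0
clock: 1.65
tcp_pos: [0.3115, 0.402, 0.2121]
orientation: [0.0, 0.707, 0.707, 0.0]
wrist_force: [-0.1, -0.0, -0.2]
finger_gap: 0.0852
grip_force: 0.0
clock: 2.07
tcp_pos: [0.3952, 0.2768, 0.1823]
orientation: [0.0, 0.707, 0.707, 0.0]
wrist_force: [-0.1, -0.3, -0.3]
finger_gap: 0.0854
grip_force: 0.0
clock: 2.48
tcp_pos: [0.4787, 0.1517, 0.1522]
orientation: [0.0, 0.707, 0.707, 0.0]
wrist_force: [0.7, 0.1, 0.6]
finger_gap: 0.085
grip_force: 0.0
[[0.5522 0.4535 0.0517]
 [0.5316 0.2447 0.0517]] [[0.5541 0.4591 0.0517]
 [0.5316 0.2513 0.0517]] [[0.4266 0.4703 0.0203]
 [0.4058 0.2631 0.0203]]
0.09822855824760691
0.10791962302100604
0.10029589533955653
[0.4793 0.3594 0.036 ] [ 0.1262 -0.0145  0.0314]
```

```bash
python3 -m jog '[[-1,-0.024,0.0143,0,0],[-1,0,0,0.025,0],[-1,0,0,0.03,0],[-1,0,0,0.03,0],[-1,0,0,0.025,0]]'
python3 -m jog '[[-0.5,0,0,0.016,0],[-0.5,0,0,0,0],[-0.5,0,0,0,0],[-0.5,0,0,0,0],[-0.5,0,0,0,0]]' 20
```

```text
clock: 3.05
tcp_pos: [0.4914, 0.13, 0.0412]
orientation: [-0.0, 0.707, 0.707, 0.0]
wrist_force: [0.1, -0.3, -0.6]
finger_gap: 0.0851
grip_force: 0.0
clock: 3.47
tcp_pos: [0.4936, 0.1297, 0.028]
orientation: [0.001, 0.707, 0.707, 0.001]
wrist_force: [0.3, -0.1, -0.3]
finger_gap: 0.0641
grip_force: 0.0
```

```bash
for i in 1; do python3 - <<'E'
from h import *
for n in("top","side"):
    c=cam(n)
    x0,y0=(180,170) if n=="top" else (240,150)
    cv2.imwrite(f"pics/{n}1.png",cv2.resize(c["img"][y0:y0+100,x0:x0+120,::-1],None,fx=4,fy=4))
a=cv2.imread("pics/top1.png");b=cv2.imread("pics/side1.png");cv2.imwrite("pics/both1.png",cv2.resize(np.hstack([a,b]),(800,333)))
E
done
```

```text
(no output)
```

View pics/both1.png

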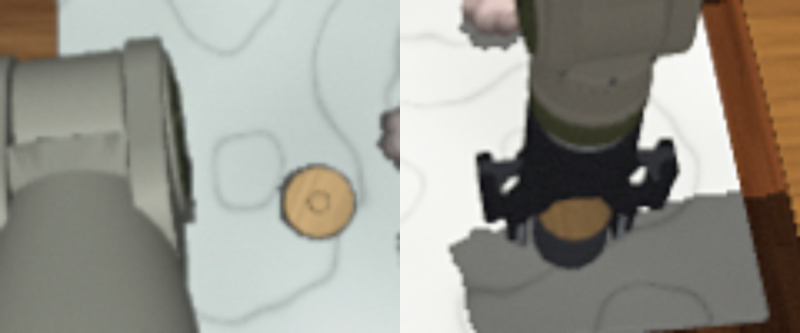

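The left crop shows P2's lid at about (318,202). The right crop shows P1, with its lid at about (575,220), centred between the fingers with a gap on both sides. I'll push it towards the robot.

```bash
python3 -m jog '[[-0.5,0,-0.005,0,0],[-0.5,0,-0.005,0,0],[-0.5,0,-0.005,0,0]]'
python3 -m jog '[[-0.5,0,-0.005,0,0],[-0.5,0,-0.005,0,0]]'|grep -E "tcp|wrist"
python3 -m jog '[[-0.5,0,-0.005,0,0],[-0.5,0,-0.005,0,0]]'|grep -E "tcp|wrist"
python3 -m jog '[[-0.5,0,-0.005,0,0],[-0.5,0,-0.005,0,0]]'|grep -E "tcp|wrist"
python3 -m jog '[[-0.5,0,-0.005,0,0],[-0.5,0,-0.005,0,0]]'|grep -E "tcp|wrist"
python3 -m jog '[[-0.5,0,-0.005,0,0],[-0.5,0,-0.003,0,0],[-0.5,0,0,0,0]]'|grep -E "tcp|wrist|gap"
```

```text
clock: 3.82
tcp_pos: [0.4779, 0.1291, 0.027]
orientation: [0.001, 0.707, 0.707, 0.001]
wrist_force: [1.3, 0.2, 1.8]
finger_gap: 0.0639
grip_force: 0.9
tcp_pos: [0.4671, 0.1291, 0.0266]
wrist_force: [1.1, -0.7, 2.6]
tcp_pos: [0.4568, 0.1291, 0.0264]
wrist_force: [2.2, 0.4, 1.1]
tcp_pos: [0.4468, 0.1291, 0.0263]
wrist_force: [1.6, 0.2, 1.8]
tcp_pos: [0.4368, 0.1291, 0.0263]
wrist_force: [1.5, -0.3, 2.0]
tcp_pos: [0.4276, 0.1291, 0.026]
wrist_force: [-0.7, -0.1, 0.1]
finger_gap: 0.0642
```

```bash
python3 -m jog '[[-1,0,0.004,0,0],[-1,0,0,0,0],[-1,0,0,-0.025,0],[-1,0,0,-0.04,0],[-1,0,0,-0.03,0]]' |grep -E "tcp|gap"
python3 -m jog '[[-1,-0.03,0.011,0,0],[-1,-0.032,0.011,0,0],[-1,-0.032,0.011,0,0],[-1,-0.031,0.0114,0,0],[-1,0,0,0.02,0]]'|grep -E "tcp|gap"
python3 -m jog '[[-1,0,0,0.03,0],[-1,0,0,0.025,0],[-1,0,0,0.02,0],[-0.5,0,0,0,0],[-0.5,0,0,0,0]]'|grep -E "tcp|gap"
python3 -m jog '[[-0.5,0,0,0,0],[-0.5,0,0,0,0],[-0.5,0,0,0,0],[-0.5,0,0,0,0],[-0.5,0,0,0,0]]'
python3 - <<'E'
from h import *
for n in("top","side"):
    c=cam(n)
    for ce,s in lids(c): print(n,ce,hit(c,[ce],.062)[0].round(4))
E
```

```text
tcp_pos: [0.4329, 0.129, 0.1225]
finger_gap: 0.0853
tcp_pos: [0.4834, -0.0011, 0.1044]
finger_gap: 0.0854
tcp_pos: [0.4765, 0.0042, 0.0254]
finger_gap: 0.0643
clock: 6.4
tcp_pos: [0.4785, 0.0041, 0.0272]
orientation: [0.001, 0.707, 0.707, 0.001]
wrist_force: [-0.5, -0.3, 0.3]
finger_gap: 0.0641
grip_force: 0.0
top [411.27135678 145.47236181] [ 0.6809 -0.3475  0.062 ]
top [346.29909366 216.14501511] [ 0.5062 -0.1758  0.062 ]
top [387.99096386 223.8253012 ] [ 0.4845 -0.2784  0.062 ]
top [224.44444444 248.19097222] [0.4344 0.1293 0.062 ]
top [412.46153846 372.07100592] [ 0.1274 -0.3176  0.062 ]
side [245.10543131  74.73482428] [ 0.5685 -0.3405  0.062 ]
side [270.78021978 115.78021978] [ 0.5102 -0.1722  0.062 ]
side [193.01181102 222.03937008] [0.7261 0.1371 0.062 ]
side [316.14238411 210.41390728] [0.4348 0.1321 0.062 ]
side [314.03557312 373.96442688] [0.4959 0.4959 0.062 ]
```

```bash
python3 -m jog '[[-0.5,0,-0.005,0,0],[-0.5,0,-0.005,0,0],[-0.5,0,-0.005,0,0]]'|grep -E "tcp|wrist"
python3 -m jog '[[-0.5,0,-0.005,0,0],[-0.5,0,-0.005,0,0]]'|grep -E "tcp|wrist"
python3 -m jog '[[-0.5,0,-0.005,0,0],[-0.5,0,-0.005,0,0]]'|grep -E "tcp|wrist"
python3 -m jog '[[-0.5,0,-0.005,0,0],[-0.5,0,-0.005,0,0]]'|grep -E "tcp|wrist"
python3 -m jog '[[-0.5,0,-0.005,0,0],[-0.5,0,-0.005,0,0]]'|grep -E "tcp|wrist"
python3 -m jog '[[-0.5,0,-0.005,0,0],[-0.5,0,-0.005,0,0],[-0.5,0,0,0,0]]'|grep -E "tcp|wrist|gap"
python3 -m jog '[[-1,0,0.005,0,0],[-1,0,0,0,0],[-1,0,0,-0.025,0],[-1,0,0,-0.04,0],[-1,0,0,-0.03,0]]' |grep -E "tcp|gap"
```

```text
tcp_pos: [0.4643, 0.0039, 0.0269]
wrist_force: [4.0, 0.1, -0.5]
tcp_pos: [0.4535, 0.0039, 0.0268]
wrist_force: [5.3, -0.1, -0.6]
tcp_pos: [0.4434, 0.0039, 0.0267]
wrist_force: [6.4, -0.5, -1.2]
tcp_pos: [0.4334, 0.0039, 0.0267]
wrist_force: [4.4, 0.0, -0.7]
tcp_pos: [0.4234, 0.0039, 0.0267]
wrist_force: [4.7, -0.1, 0.3]
tcp_pos: [0.4122, 0.0041, 0.0266]
wrist_force: [1.7, 0.7, 2.1]
finger_gap: 0.0639
tcp_pos: [0.4163, 0.0043, 0.1223]
finger_gap: 0.0853
```

```bash
python3 -m jog '[[-1,-0.0297,0.015,0,0],[-1,-0.0297,0.015,0,0],[-1,-0.0297,0.015,0,0],[-1,-0.0297,0.015,0,0],[-1,-0.0297,0.015,0,0]]'|grep -E "tcp|gap"
python3 -m jog '[[-1,-0.0297,0.015,0,0],[-1,0,0,0,0],[-1,0,0,0.02,0],[-1,0,0,0.03,0],[-1,0,0,0.025,0]]'|grep -E "tcp|gap"
python3 -m jog '[[-0.5,0,0,0.02,0],[-0.5,0,0,0,0],[-0.5,0,0,0,0],[-0.5,0,0,0,0],[-0.5,0,0,0,0]]'
python3 -m jog '[[-0.5,0,-0.005,0,0],[-0.5,0,-0.005,0,0],[-0.5,0,-0.005,0,0]]'|grep -E "tcp|wrist"
python3 -m jog '[[-0.5,0,-0.005,0,0],[-0.5,0,-0.005,0,0]]'|grep -E "tcp|wrist"
python3 -m jog '[[-0.5,0,-0.005,0,0],[-0.5,0,-0.005,0,0]]'|grep -E "tcp|wrist"
```

```text
tcp_pos: [0.4924, -0.1455, 0.1208]
finger_gap: 0.0854
tcp_pos: [0.5069, -0.1739, 0.0448]
finger_gap: 0.0852
clock: 9.33
tcp_pos: [0.5087, -0.1745, 0.0278]
orientation: [0.001, 0.707, 0.707, 0.0]
wrist_force: [-0.2, -0.4, -0.4]
finger_gap: 0.0641
grip_force: 0.0
tcp_pos: [0.4933, -0.1745, 0.0275]
wrist_force: [1.0, -0.1, 1.2]
tcp_pos: [0.4825, -0.1743, 0.0269]
wrist_force: [2.3, 0.1, 1.5]
tcp_pos: [0.4722, -0.1742, 0.0264]
wrist_force: [2.5, 0.3, 1.3]
```

```bash
python3 -m jog '[[-0.5,0,-0.005,0,0],[-0.5,0,-0.005,0,0]]'|grep -E "tcp|wrist"
python3 -m jog '[[-0.5,0,-0.005,0,0],[-0.5,0,-0.005,0,0]]'|grep -E "tcp|wrist"
python3 -m jog '[[-0.5,0,-0.005,0,0],[-0.5,0,-0.004,0,0],[-0.5,0,0,0,0]]'|grep -E "tcp|wrist|gap"
python3 -m jog '[[-1,0,0.005,0,0],[-1,0,0,0,0],[-1,0,0,-0.025,0],[-1,0,0,-0.04,0],[-1,0,0,-0.03,0]]' |grep -E "tcp|gap"
python3 -m jog '[[-1,-0.0258,0.0095,0,0],[-1,-0.0258,0.0095,0,0],[-1,-0.0258,0.0095,0,0],[-1,-0.0258,0.0095,0,0],[-1,0,0,0,0]]'|grep -E "tcp|gap"
```

```text
tcp_pos: [0.4621, -0.1741, 0.0263]
wrist_force: [1.2, 0.6, 0.6]
tcp_pos: [0.4522, -0.1741, 0.0263]
wrist_force: [2.8, 0.8, 1.6]
tcp_pos: [0.442, -0.1737, 0.0259]
wrist_force: [-0.2, 0.7, -0.4]
finger_gap: 0.0642
tcp_pos: [0.4484, -0.1738, 0.1225]
finger_gap: 0.0853
tcp_pos: [0.489, -0.2822, 0.1213]
finger_gap: 0.0854
```

```bash
python3 -m jog '[[-1,0,-0.001,0.02,0],[-1,0,0,0.03,0],[-1,0,0,0.025,0],[-0.5,0,0,0.0195,0],[-0.5,0,0,0,0]]'|grep -E "tcp|gap"
python3 -m jog '[[-0.5,0,0,0,0],[-0.5,0,0,0,0],[-0.5,0,0,0,0],[-0.5,0,0,0,0]]'
python3 -m jog '[[-0.5,0,-0.005,0,0],[-0.5,0,-0.005,0,0],[-0.5,0,-0.005,0,0]]'|grep -E "tcp|wrist"
python3 -m jog '[[-0.5,0,-0.005,0,0],[-0.5,0,-0.005,0,0]]'|grep -E "tcp|wrist"
python3 -m jog '[[-0.5,0,-0.005,0,0],[-0.5,0,-0.005,0,0]]'|grep -E "tcp|wrist"
python3 -m jog '[[-0.5,0,-0.005,0,0],[-0.5,0,-0.005,0,0]]'|grep -E "tcp|wrist"
python3 -m jog '[[-0.5,0,-0.005,0,0],[-0.5,0,-0.005,0,0]]'|grep -E "tcp|wrist"
python3 -m jog '[[-0.5,0,-0.005,0,0],[-0.5,0,-0.004,0,0],[-0.5,0,0,0,0]]'|grep -E "tcp|wrist|gap"
python3 -m jog '[[-1,0,0.005,0,0],[-1,0,0,0,0],[-1,0,0,-0.025,0],[-1,0,0,-0.04,0],[-1,0,0,-0.03,0]]' |grep -E "tcp|gap"
python3 -m jog '[[-1,0,0.02,-0.03,0],[-1,0,0.02,-0.03,0],[-1,0,0.02,0,0],[-1,0,0,0,0]]' |grep -E "tcp|clock"
python3 - <<'E'
from h import *
for n in("top","side"):
    c=cam(n)
    for ce,s in lids(c): print(n,ce,hit(c,[ce],.062)[0].round(4))
    cv2.imwrite(f"pics/{n}2.png",c["img"][:,:,::-1])
E
```

```text
tcp_pos: [0.4827, -0.2747, 0.0223]
finger_gap: 0.0646
clock: 12.08
tcp_pos: [0.4868, -0.278, 0.0284]
orientation: [0.001, 0.707, 0.707, 0.0]
wrist_force: [-0.1, 0.1, -0.2]
finger_gap: 0.0638
grip_force: 0.0
tcp_pos: [0.4731, -0.2784, 0.0283]
wrist_force: [7.7, -0.1, -1.0]
tcp_pos: [0.463, -0.2785, 0.0282]
wrist_force: [6.2, -0.2, -0.4]
tcp_pos: [0.453, -0.2785, 0.0282]
wrist_force: [7.6, 0.0, -0.7]
tcp_pos: [0.443, -0.2785, 0.0282]
wrist_force: [6.7, -0.1, -0.8]
tcp_pos: [0.433, -0.2785, 0.0283]
wrist_force: [7.0, 0.2, -0.4]
tcp_pos: [0.4231, -0.2783, 0.0281]
wrist_force: [5.2, -0.5, -1.2]
finger_gap: 0.0641
tcp_pos: [0.4258, -0.2767, 0.123]
finger_gap: 0.0852
clock: 14.0
tcp_pos: [0.4905, -0.2785, 0.1842]
top [411.03827751 145.47368421] [ 0.6809 -0.3469  0.062 ]
top [390.38970588 247.70588235] [ 0.4253 -0.2811  0.062 ]
top [225.86167147 248.80979827] [0.4328 0.1258 0.062 ]
top [275.73487032 253.68876081] [0.4177 0.0026 0.062 ]
top [501.2893401  318.58883249] [ 0.2481 -0.5396  0.062 ]
side [245.10784314  74.61764706] [ 0.5684 -0.341   0.062 ]
side [314.48409894 166.1130742 ] [0.4181 0.0052 0.062 ]
side [316.41839763 209.53412463] [0.4338 0.1298 0.062 ]
side [314.01984127 373.98015873] [0.4959 0.4959 0.062 ]
```

View pics/side2.png

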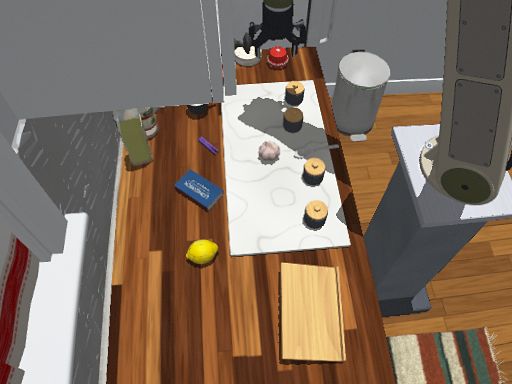

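The side view shows all four pots moved towards the robot, with lids at (295,88), (293,113), (314,166) and (316,210). The garlic, spoon and lemon have not moved. P2 (about 5 N) and P4 (about 7 N) are the non-slip pots. I'll turn the jaws along the deck's y and go to P4.

```bash
python3 -m jog '[[-1,0,0,0,-7],[-1,0,0,0,-7],[-1,0,0,0,-7],[-1,0,0,0,-7],[-1,0,0,0,-7]]' >/dev/null
python3 -m jog '[[-1,0,0,0,-7],[-1,0,0,0,-7],[-1,0,0,0,-7],[-1,0,0,0,-7],[-1,0,0,0,-7]]' >/dev/null
python3 -m jog '[[-1,0,0,0,-7],[-1,0,0,0,-7],[-1,0,0,0,-0.2],[-1,0,0,0,0],[-1,0,0,0,0]]'
cat >> h.py <<'E'
def go(x,y,z):
    from scipy.spatial.transform import Rotation as R
    s=env.get_state(); w,a,b,c=s["orientation"]; r=R.from_quat([a,b,c,w])
    print("yaw x",np.degrees(np.arctan2(*r.as_matrix()[[1,0],0])).round(2),"shift",r.inv().apply(np.array([x,y,z])-s["tcp_pos"]).round(4))
E
python3 - <<'E'
from h import *
go(.4256,-.2795,.1)
for n in("top","side"):
    c=cam(n)
    for ce,s in lids(c): print(n,ce,hit(c,[ce],.062)[0].round(4))
E
```

```text
clock: 15.35
tcp_pos: [0.4857, -0.277, 0.1811]
orientation: [-0.001, 0.052, 0.999, 0.0]
wrist_force: [1.0, -0.7, -0.1]
finger_gap: 0.0854
grip_force: 0.0
yaw x 174.0 shift [ 0.0594 -0.0088  0.0812]
top [411.03827751 145.47368421] [ 0.6809 -0.3469  0.062 ]
top [389.24188791 246.43067847] [ 0.4285 -0.2785  0.062 ]
top [225.86167147 248.80979827] [0.4328 0.1258 0.062 ]
top [275.74639769 253.68876081] [0.4177 0.0026 0.062 ]
top [501.19072165 318.63917526] [ 0.248  -0.5394  0.062 ]
side [245.07843137  74.59803922] [ 0.5685 -0.3411  0.062 ]
side [314.5106383  166.09219858] [0.418  0.0051 0.062 ]
side [192.98409543 222.09145129] [0.7262 0.1373 0.062 ]
side [316.4077381  209.50595238] [0.4338 0.1297 0.062 ]
side [314.04705882 373.83529412] [0.4958 0.4956 0.062 ]
```

```bash
python3 -m jog '[[-1,0.029,-0.004,0.01,0],[-1,0.029,-0.004,0.01,0],[-1,0,0,0.03,0],[-1,0,0,0.03,0],[-1,0,0,0.03,0]]'|grep -E "tcp"
python3 -m jog '[[-1,0,0,0.025,0],[-1,0,0,0.015,0],[-1,0,0,0,0],[-1,0,0,0,0],[-0.5,0,0,0,0]]'|grep -E "tcp|wrist"
python3 - <<'E'
from h import *
go(.427,-.2785,.032)
E
python3 -m jog '[[-0.4,0,0,0,0],[-0.2,0,0,0,0],[0,0,0,0,0],[0,0,0,0,0],[0,0,0,0,0]]' 30
```

```text
tcp_pos: [0.428, -0.2798, 0.0715]
tcp_pos: [0.4288, -0.2799, 0.0328]
wrist_force: [0.0, -1.0, 0.4]
yaw x 174.17 shift [0.0019 0.0012 0.0008]
clock: 16.7
tcp_pos: [0.4293, -0.2788, 0.0335]
orientation: [0.002, 0.05, 0.999, 0.0]
wrist_force: [0.8, 4.6, 5.6]
finger_gap: 0.0553
grip_force: 32.2
```

```bash
python3 -m jog '[[0,0,0,-0.005,0],[0,0,0,-0.015,0],[0,0,0,-0.03,0],[0,0,0,-0.04,0],[0,0,0,-0.04,0]]'
python3 -m jog '[[0,0,0.03,0,0],[0,0,0.035,0,0],[0,0,0.035,0,0],[0,0,0.035,0,0],[0,0,0.035,0,0]]'|grep -E "tcp"
python3 -m jog '[[0,0,0.035,0,0],[0,0,0.035,0,0],[0,0,0.035,0,0],[0,0,0.035,0,0],[0,0,0.035,0,0]]'|grep -E "tcp"
python3 -m jog '[[0,0,0.035,0,0],[0,0,0.035,0,0],[0,0,0.035,0,0],[0,0,0.035,0,0],[0,0,0.035,0,0]]'|grep -E "tcp"
python3 -m jog '[[0,0,0.035,0,0],[0,0,0.035,0,0],[0,0,0.035,0,0],[0,0,0,0,0],[0,0,0,0,0]]'
cat >> h.py <<'E'
def deck(xd,yd,h):
    p=.1018; t=np.radians(14); c,s=np.cos(p),np.sin(p)
    X=np.array([c*np.cos(t),-s*np.cos(t),np.sin(t)]);Y=np.array([s,c,0]);N=np.array([-c*np.sin(t),s*np.sin(t),np.cos(t)])
    return np.array([.479,.3594,.036])+xd*X+yd*Y+h*N-[0,0,.008]
E
python3 - <<'E'
from h import *
for x in(.0,.005): t=deck(x,.045,.029); print(t); go(*t)
E
```

```text
clock: 17.12
tcp_pos: [0.4263, -0.2781, 0.1617]
orientation: [-0.002, 0.051, 0.999, 0.001]
wrist_force: [1.3, -0.8, -9.7]
finger_gap: 0.0552
grip_force: 35.7
tcp_pos: [0.4441, -0.1087, 0.1615]
tcp_pos: [0.4618, 0.0653, 0.1615]
tcp_pos: [0.4796, 0.2392, 0.1613]
clock: 18.78
tcp_pos: [0.4904, 0.3438, 0.1606]
orientation: [-0.001, 0.049, 0.999, -0.001]
wrist_force: [0.3, -1.3, -8.4]
finger_gap: 0.055
grip_force: 36.6
[0.47659368 0.40488    0.05613858]
yaw x 174.38 shift [0.0195 0.0596 0.1044]
[0.48142004 0.40438697 0.05734819]
yaw x 174.38 shift [0.0147 0.0596 0.1032]
```

```bash
python3 -m jog '[[0,0.0045,0.03,0,0],[0,0.0045,0.03,0,0],[0,0,0,0.02,0],[0,0,0,0.03,0],[0,0,0,0.02,0]]' 25|grep -E "tcp"
python3 -m jog '[[0,0,0,0.01,0],[0,0,0,0.006,0],[0,0,0,0.004,0],[0,0,0,0,0],[0,0,0,0,0]]'
python3 - <<'E'
from h import *
go(*deck(.005,.045,.029))
E
```

```text
tcp_pos: [0.4874, 0.4015, 0.0895]
clock: 19.62
tcp_pos: [0.4894, 0.4031, 0.0731]
orientation: [0.001, 0.051, 0.999, 0.001]
wrist_force: [-0.1, -0.1, -8.4]
finger_gap: 0.0549
grip_force: 36.3
yaw x 174.16 shift [0.0081 0.0005 0.0157]
```

```bash
python3 -m jog '[[0,0,0,0.002,0],[0,0,0,0.001,0],[0,0,0,0,0]]'|grep -E "tcp|wrist"
python3 -m jog '[[0,0,0,0.001,0],[0,0,0,0,0]]'|grep -E "tcp|wrist"
```

```text
tcp_pos: [0.4888, 0.4032, 0.0694]
wrist_force: [-0.7, -0.7, -9.2]
tcp_pos: [0.4885, 0.403, 0.0679]
wrist_force: [-0.2, 0.6, -9.6]
```

```bash
python3 -m jog '[[0,0,0,0.001,0],[0,0,0,0,0]]' 20|grep -E "tcp|wrist"
python3 -m jog '[[0,0.0003,0,0.001,0],[0,0,0,0,0]]'|grep -E "tcp|wrist"
python3 -m jog '[[0,0.0003,0,0.001,0],[0,0,0,0,0]]'|grep -E "tcp|wrist"
python3 -m jog '[[0,0.0007,0,0.001,0],[0,0,0,0,0]]'|grep -E "tcp|wrist|grip"
```

```text
tcp_pos: [0.4884, 0.403, 0.0667]
wrist_force: [-1.0, 0.1, -10.2]
tcp_pos: [0.488, 0.403, 0.0656]
wrist_force: [0.5, -0.4, -9.5]
tcp_pos: [0.4879, 0.4031, 0.0647]
wrist_force: [0.1, 0.0, -8.1]
tcp_pos: [0.4878, 0.4032, 0.0644]
wrist_force: [0.7, -0.6, -5.2]
grip_force: 36.9
```

```bash
python3 -m jog '[[0,0.0008,0,0.001,0],[0,0,0,0,0]]'|grep -E "tcp|wrist"
python3 -m jog '[[0,0.0008,0,0.001,0],[0,0,0,0,0]]'|grep -E "tcp|wrist"
python3 -m jog '[[0,0.0008,0,0.001,0],[0,0,0,0,0]]'|grep -E "tcp|wrist"
python3 -m jog '[[0,0.0008,0,0.001,0],[0,0,0,0,0]]'|grep -E "tcp|wrist|grip"
```

```text
tcp_pos: [0.4876, 0.4033, 0.0641]
wrist_force: [1.8, -2.7, -0.4]
tcp_pos: [0.4868, 0.4035, 0.0633]
wrist_force: [2.1, -3.4, 4.3]
tcp_pos: [0.4853, 0.4037, 0.0621]
wrist_force: [-0.7, -2.8, 6.4]
tcp_pos: [0.4841, 0.4038, 0.061]
wrist_force: [-1.0, -2.9, 6.8]
grip_force: 38.2
```

```bash
python3 -m jog '[[0,0.0008,0,0.001,0],[0,0,0,0,0]]'|grep -E "tcp|wrist"
python3 -m jog '[[0,0.0008,0,0.001,0],[0,0,0,0,0]]'|grep -E "tcp|wrist"
python3 -m jog '[[0,0.0008,0,0.001,0],[0,0,0,0,0]]'|grep -E "tcp|wrist"
python3 - <<'E'
from h import *
c=cam("side")
cv2.imwrite("pics/s3.png",cv2.resize(c["img"][220:380,230:390,::-1],None,fx=3.7,fy=3.7,interpolation=cv2.INTER_CUBIC))
E
```

```text
tcp_pos: [0.4831, 0.4039, 0.0599]
wrist_force: [-1.5, -2.9, 6.0]
tcp_pos: [0.482, 0.4041, 0.0588]
wrist_force: [-2.6, -2.3, 5.6]
tcp_pos: [0.4812, 0.4041, 0.0579]
wrist_force: [-2.5, -2.9, 6.4]
```

View pics/s3.png

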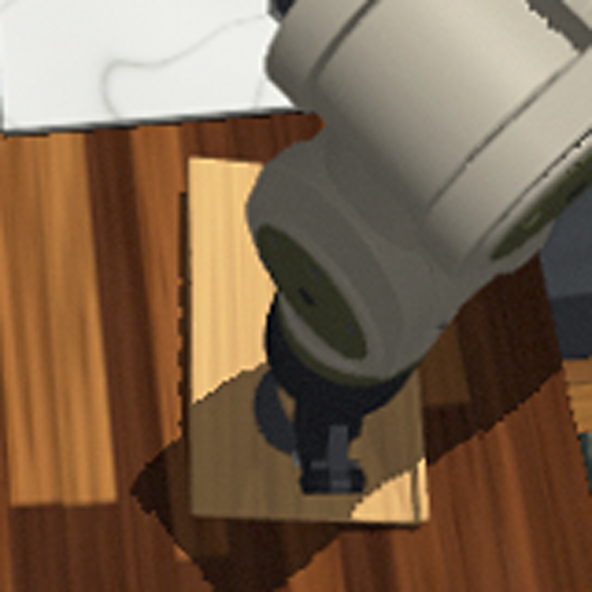

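The crop shows P4 in the jaws over the deck's far half, its body at about (290,410), well clear of the lip. I'll lower it until the force rises, which means it is seated.

```bash
python3 -m jog '[[0,0.0005,0,0.0008,0],[0,0,0,0,0]]'|grep -E "tcp|wrist"
python3 -m jog '[[0,0.0003,0,0.0008,0],[0,0,0,0,0]]'|grep -E "tcp|wrist"
```

```text
tcp_pos: [0.4805, 0.4041, 0.0571]
wrist_force: [-2.5, -2.3, 6.4]
tcp_pos: [0.4804, 0.4042, 0.057]
wrist_force: [-3.2, -4.0, 10.6]
```

```bash
python3 -m jog '[[0,0,0,-0.0006,0],[-0.2,0,0,0,0],[-0.28,0,0,0,0],[-0.31,0,0,0,0],[-0.33,0,0,0,0]]'
python3 -m jog '[[-0.35,0,0,0,0],[-0.38,0,0,0,0],[-0.42,0,0,0,0],[-0.48,0,0,0,0],[-0.55,0,0,0,0]]'
python3 -m jog '[[-0.65,0,0,0,0],[-0.65,0,0,0,0],[-0.65,0,0,-0.01,0],[-0.65,0,0,-0.025,0],[-0.65,0,0,-0.04,0]]'
python3 -m jog '[[-0.65,0,0,-0.03,0],[-1,0,-0.035,0,0],[-1,0,-0.04,0,0],[-1,0,-0.04,0,0],[-1,0,-0.04,0,0]]'|grep -E "tcp|gap"
python3 -m jog '[[-1,0,-0.04,0,0],[-1,0,-0.04,0,0],[-1,0,-0.04,0,0],[-1,0,-0.03,0,0],[-1,0,0,0,0]]'
python3 - <<'E'
from h import *
c=cam("side")
cv2.imwrite("pics/s4.png",cv2.resize(c["img"][230:380,250:370,::-1],None,fx=4,fy=4,interpolation=cv2.INTER_CUBIC))
c=cam("top")
for ce,s in lids(c): print(ce,hit(c,[ce],.062)[0].round(4))
go(.418,.004,.12)
E
```

```text
clock: 22.67
tcp_pos: [0.4806, 0.4044, 0.056]
orientation: [-0.0, 0.05, 0.999, 0.001]
wrist_force: [1.1, 0.1, 0.0]
finger_gap: 0.0567
grip_force: 0.0
clock: 23.08
tcp_pos: [0.4808, 0.4038, 0.0556]
orientation: [-0.0, 0.051, 0.999, 0.0]
wrist_force: [0.3, -0.1, 0.5]
finger_gap: 0.0663
grip_force: 0.0
clock: 23.5
tcp_pos: [0.4783, 0.4021, 0.1281]
orientation: [-0.003, 0.051, 0.999, -0.002]
wrist_force: [1.4, 0.5, 0.2]
finger_gap: 0.0707
grip_force: 0.0
tcp_pos: [0.4649, 0.2484, 0.162]
finger_gap: 0.0859
clock: 24.33
tcp_pos: [0.4494, 0.0961, 0.1618]
orientation: [0.0, 0.053, 0.999, -0.001]
wrist_force: [0.0, 0.9, -0.8]
finger_gap: 0.0856
grip_force: 0.0
[411.51871658 145.42780749] [ 0.681  -0.3481  0.062 ]
[347.28656716 240.00298507] [ 0.4469 -0.1756  0.062 ]
[275.79479769 253.74566474] [0.4175 0.0025 0.062 ]
yaw x 174.01 shift [ 0.0222 -0.0981  0.0417]
```

View pics/s4.png

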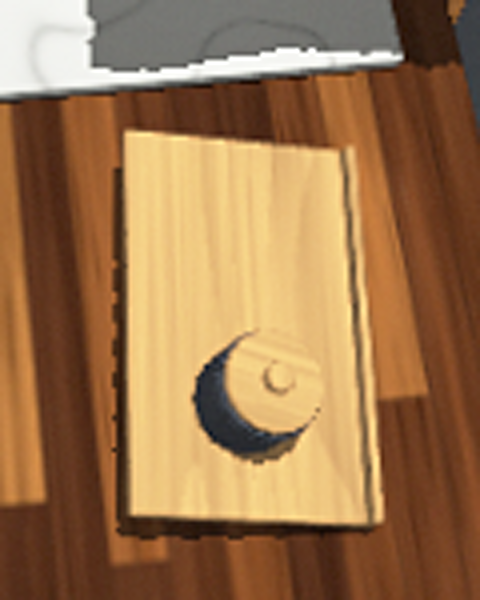

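P4 stands flat on the deck at about (255,400), well short of the lip line near x≈365. Now P2, done the same way.

```bash
python3 -m jog '[[-1,0.0074,-0.0325,0,0],[-1,0.0074,-0.0325,0,0],[-1,0.0074,-0.0325,0,0],[-1,0,0,0.02,0],[-1,0,0,0.03,0]]'|grep -E "tcp"
python3 -m jog '[[-1,0,0,0.015,0],[-1,0,0,0,0],[-1,0,0,0,0],[-1,0,0,0,0]]'|grep -E "tcp|wrist"
python3 - <<'E'
from h import *
go(.418,.004,.032)
E
```

```text
tcp_pos: [0.4211, 0.0046, 0.1132]
tcp_pos: [0.419, 0.0062, 0.0969]
wrist_force: [1.1, -0.4, 0.1]
yaw x 174.28 shift [ 0.0009 -0.0023  0.0649]
```

```bash
python3 -m jog '[[-1,0.0005,-0.002,0.02,0],[-1,0,0,0.025,0],[-1,0,0,0.0195,0],[-1,0,0,0,0],[-0.5,0,0,0,0]]'|grep -E "tcp|wrist"
python3 -m jog '[[-0.4,0,0,0,0],[-0.3,0,0,0,0],[0,0,0,0,0],[0,0,0,0,0],[0,0,0,0,0]]' 20
python3 -m jog '[[0,0,0,-0.005,0],[0,0,0,-0.015,0],[0,0,0,-0.03,0],[0,0,0,-0.04,0],[0,0,0,-0.04,0]]'
python3 -m jog '[[0,0,0.03,0,0],[0,0,0.035,0,0],[0,0,0.035,0,0],[0,0,0.035,0,0],[0,0,0.035,0,0]]'|grep -E "tcp"
python3 -m jog '[[0,0,0.035,0,0],[0,0,0.03,0,0],[0,0,0.02,0,0],[0,0,0,0,0],[0,0,0,0,0]]'
python3 - <<'E'
from h import *
t=deck(.005,-.045,.029);print(t);go(*t)
E
```

```text
tcp_pos: [0.4175, 0.004, 0.0319]
wrist_force: [0.4, -0.4, 0.2]
clock: 26.02
tcp_pos: [0.419, 0.0034, 0.0331]
orientation: [0.002, 0.051, 0.999, -0.0]
wrist_force: [-1.2, -0.2, 6.5]
finger_gap: 0.0555
grip_force: 20.6
clock: 26.43
tcp_pos: [0.415, 0.0041, 0.1619]
orientation: [-0.002, 0.051, 0.999, 0.0]
wrist_force: [2.0, -0.5, -6.9]
finger_gap: 0.0556
grip_force: 24.8
tcp_pos: [0.4334, 0.1741, 0.1613]
clock: 27.27
tcp_pos: [0.442, 0.258, 0.1607]
orientation: [-0.001, 0.049, 0.999, -0.001]
wrist_force: [-0.1, -0.9, -7.5]
finger_gap: 0.0558
grip_force: 25.1
[0.47227386 0.31485291 0.05734819]
yaw x 174.34 shift [-0.0247  0.0597  0.1032]
```

```bash
python3 -m jog '[[0,-0.0155,0.03,0,0],[0,-0.0155,0.03,0,0],[0,0,0,0.02,0],[0,0,0,0.03,0],[0,0,0,0.02,0]]'|grep -E "tcp"
python3 -m jog '[[0,0,0,0.01,0],[0,0,0,0.006,0],[0,0,0,0.006,0],[0,0,0,0,0],[0,0,0,0,0]]'
python3 - <<'E'
from h import *
go(*deck(.005,-.045,.029))
E
python3 -m jog '[[0,0,0,0.0015,0],[0,0,0,0.001,0],[0,0,0,0,0]]'|grep -E "tcp|wrist"
```

```text
tcp_pos: [0.4792, 0.3126, 0.0892]
clock: 28.1
tcp_pos: [0.4807, 0.3139, 0.0703]
orientation: [0.001, 0.051, 0.999, 0.0]
wrist_force: [-0.4, 1.6, -7.5]
finger_gap: 0.0555
grip_force: 25.3
yaw x 174.17 shift [0.0085 0.0001 0.0129]
tcp_pos: [0.4804, 0.3141, 0.0675]
wrist_force: [-0.5, 0.5, -7.3]
```

```bash
python3 -m jog '[[0,0,0,0.001,0],[0,0.0003,0,0.001,0],[0,0,0,0,0]]'|grep -E "tcp|wrist"
python3 -m jog '[[0,0.0003,0,0.001,0],[0,0,0,0,0]]'|grep -E "tcp|wrist"
python3 -m jog '[[0,0.0007,0,0.001,0],[0,0,0,0,0]]'|grep -E "tcp|wrist"
python3 -m jog '[[0,0.0008,0,0.001,0],[0,0,0,0,0]]'|grep -E "tcp|wrist"
python3 -m jog '[[0,0.0008,0,0.001,0],[0,0,0,0,0]]'|grep -E "tcp|wrist"
python3 -m jog '[[0,0.0008,0,0.001,0],[0,0,0,0,0]]'|grep -E "tcp|wrist"
```

```text
tcp_pos: [0.4795, 0.3139, 0.0647]
wrist_force: [-0.1, 0.8, -7.4]
tcp_pos: [0.4796, 0.314, 0.0642]
wrist_force: [-0.6, -0.7, -3.7]
tcp_pos: [0.4793, 0.314, 0.0638]
wrist_force: [-1.3, -2.2, 1.2]
tcp_pos: [0.4786, 0.3142, 0.063]
wrist_force: [-1.6, -2.7, 4.5]
tcp_pos: [0.4777, 0.3144, 0.0621]
wrist_force: [-2.3, -2.5, 5.8]
tcp_pos: [0.4768, 0.3145, 0.0611]
wrist_force: [-2.4, -2.3, 6.8]
```

```bash
python3 -m jog '[[0,0.0008,0,0.001,0],[0,0,0,0,0]]'|grep -E "tcp|wrist"
python3 -m jog '[[0,0.0008,0,0.001,0],[0,0,0,0,0]]'|grep -E "tcp|wrist"
python3 -m jog '[[0,0.0008,0,0.001,0],[0,0,0,0,0]]'|grep -E "tcp|wrist"
python3 -m jog '[[0,0.0007,0,0.001,0],[0,0,0,0,0]]'|grep -E "tcp|wrist"
python3 -m jog '[[0,0.0004,0,0.0008,0],[0,0,0,0,0]]'|grep -E "tcp|wrist"
```

```text
tcp_pos: [0.4758, 0.3146, 0.06]
wrist_force: [-3.2, -2.1, 5.5]
tcp_pos: [0.4749, 0.3147, 0.0589]
wrist_force: [-3.7, -2.1, 6.0]
tcp_pos: [0.474, 0.3148, 0.0579]
wrist_force: [-3.3, -0.7, 6.3]
tcp_pos: [0.4733, 0.3149, 0.0569]
wrist_force: [-2.9, -1.5, 6.2]
tcp_pos: [0.473, 0.3149, 0.0565]
wrist_force: [-4.3, -2.0, 7.9]
```

```bash
python3 -m jog '[[0,0.0002,0,0.0006,0],[0,0,0,0,0]]'|grep -E "tcp|wrist"
python3 -m jog '[[0,0,0,-0.0006,0],[-0.2,0,0,0,0],[-0.28,0,0,0,0],[-0.31,0,0,0,0],[-0.33,0,0,0,0]]'
python3 -m jog '[[-0.35,0,0,0,0],[-0.38,0,0,0,0],[-0.42,0,0,0,0],[-0.48,0,0,0,0],[-0.52,0,0,0,0]]'
python3 -m jog '[[-0.55,0,0,0,0],[-0.6,0,0,0,0],[-0.6,0,0,-0.01,0],[-0.6,0,0,-0.025,0],[-0.6,0,0,-0.04,0]]'
python3 -m jog '[[-0.6,0,0,-0.03,0],[-1,0.03,-0.02,-0.01,0],[-1,0.03,-0.025,0,0],[-1,0.02,-0.035,0,0],[-1,0,-0.035,0,0]]'|grep -E "tcp|gap"
python3 -m jog '[[-1,0,-0.035,0,0],[-1,0,-0.035,0,0],[-1,0,-0.035,0,0],[-1,0,0,0,0],[-1,0,0,0,0]]'
python3 - <<'E'
from h import *
c=cam("side");d=cam("top")
cv2.imwrite("pics/end.png",np.vstack([np.hstack([c["img"],d["img"][:,:]])[:, :, ::-1]])[:,:800] if 0 else cv2.resize(np.hstack([c["img"],d["img"]])[:,:,::-1],(800,300),interpolation=cv2.INTER_AREA))
cv2.imwrite("pics/s5.png",np.vstack([cv2.resize(c["img"][80:380,190:370,::-1],(360,600))]))
E
```

```text
tcp_pos: [0.473, 0.3149, 0.0565]
wrist_force: [-4.6, -3.1, 12.4]
clock: 30.85
tcp_pos: [0.4733, 0.3152, 0.0556]
orientation: [0.001, 0.051, 0.999, 0.001]
wrist_force: [0.0, -0.0, -0.6]
finger_gap: 0.0568
grip_force: 0.0
clock: 31.27
tcp_pos: [0.4727, 0.3147, 0.0549]
orientation: [-0.0, 0.051, 0.999, 0.0]
wrist_force: [0.7, -0.1, -0.9]
finger_gap: 0.065
grip_force: 0.0
clock: 31.68
tcp_pos: [0.47, 0.3133, 0.1277]
orientation: [-0.003, 0.051, 0.999, -0.002]
wrist_force: [0.7, 0.7, -0.8]
finger_gap: 0.0684
grip_force: 0.0
tcp_pos: [0.3772, 0.2079, 0.1707]
finger_gap: 0.0854
clock: 32.52
tcp_pos: [0.371, 0.1024, 0.1709]
orientation: [0.001, 0.053, 0.999, 0.0]
wrist_force: [-0.3, 0.2, 0.2]
finger_gap: 0.0854
grip_force: 0.0
```

View pics/s5.png

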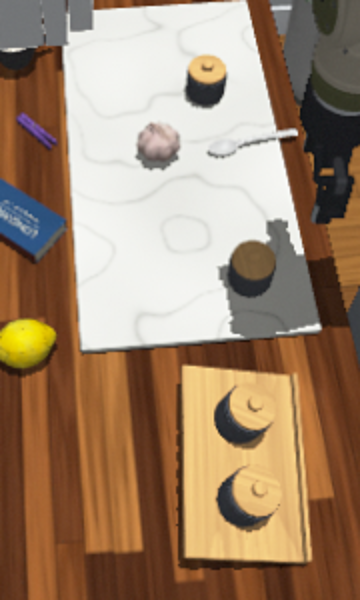

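View pics/end.png

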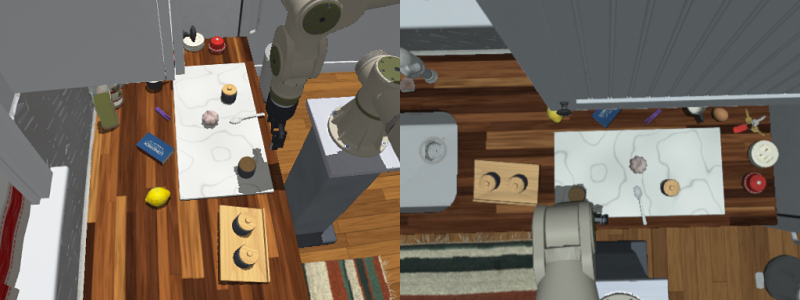

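Both non-slip pots stand flat on the deck at about (245,412) and (250,495) in the crop, clear of the lip. The slick pots are on the slab at (206,80) and (252,268), and the garlic, spoon, lemon and matchbox have not moved.

```bash
python3 -c "
from workcell import env
print(env.hand_in())"
```

```text
the job is handed in; nothing more can be done
None
```

All four pots were dragged about 6 cm; the two that resisted most (about 5 N and 7 N, against 1–3 N for the others) now stand side by side on the sloping stand, clear of the lip, the other two are on the slab, nothing else visibly moved, and the job was handed in at about 33 s.

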